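Rock the stuck lid out of the pantry canister

ROBOT

A 6-joint arm with a two-finger parallel gripper is mounted at the origin on the work surface. World frame = base frame: x ahead of the robot, y to its left, z up, the work surface at z = 0. Lengths are in m, angles in rad, forces in N, time in s.
With the tool pointing down it reaches from about 0.3 to 0.875 m from the base axis. Payload 6.4 kg.
Tool frame: the origin (TCP) lies midway between the tips of the shut fingers; the grasp point (between the pads) lies 19 mm behind it; z points along the fingers, y is the line along which they close (so a half turn about z gives the same grasp; the last joint's range is limited). The gripper opens to 85 mm and grips with 20 to 120 N. Pads are 22 mm wide; open, the fingers measure 114 mm over their backs; the gripper's body (76 mm by 85 mm) begins 54 mm behind the grasp point. The pads swing forward as they close: fully open they stand 13 mm farther back than shut.
Start: joints at [0.894, 0.181, 1.607, -0, 1.354, -0.206], TCP at [0.261, 0.512, 0.231] pointing down, gripper open.
Joint ranges: [-2.99, 2.99], [-0.89, 2.07], [0.3, 2.58], [-1.14, 4.28], [0, 2.63], [-3.12, 3.12]. Speed limits (rad/s): [2.57, 2.57, 3.01, 3.14, 3.14, 3.14].

INTERFACE

Orientations are given as a unit quaternion [w, x, y, z].
In Python, from bench import status, camera, ctrl gives the robot as it stands. The module is installed in compiled form; this text tells all that it offers.
- The arm moves only by the shell command python3 -m handwheel 'ROWS'. ROWS is JSON, a list that holds one entry, the list of rows, each a list of 7 numbers: the opening, from -1 (shut) to 1 (fully open), then the shift along the tool's x, y, z in cm, then the turn, a rotation vector about the tool's x, y, z in degrees. A call has 1 to 10 rows; each row is the pose to reach, as a shift and turn from the pose commanded when the call began, along the tool's axes at that moment; what a row does not reach only later rows make up. A row lasts 1/8 s, in which the tool goes at most 62.5 mm and 10.7 degrees, less where a joint would pass 70% of its speed; a pose out of reach is approached as far as the arm can. A call with a gripper value outside its range is refused whole. The fingers move at their own pace and stop on an object; the grip force is fixed at half the most. Time passes only in rows, so rows that repeat a pose let the fingers close. It gives the time, the measured TCP pose, the force, the opening and the grip force at its end, in the units of the state.
- status.get_obs(): the state, without advancing time (a new reading comes with each control period).
- camera(name): name is "side" or "top"; returns a dict with "frame" (480x640x3 uint8, blue, green, red), "depth" (480x640 float32, m along the optical axis (not along the pixel's ray), 0 where there is no reading), "fx", "fy", "cx", "cy" (pixels), "extrinsics" (4x4, takes a point from camera to world coordinates). Camera axes: x right, y down, z forward; pixel columns grow to the right and rows downward; lengths in m; the calibration is good to about 2 mm. A picture is of the moment at which its call begins.
- ctrl.hand_in(): hands the job in; it is judged then, once.
The state is a dict: "time_s": time; "q": joint angles; "dq": joint speeds; "joint_efforts": joint torques, N m; "eef_pos": TCP position; "eef_rot": TCP orientation; "wrist_force": force on the tool from outside, world axes, zero at the start; "torque": the same for the moment, N m; "opening": opening from 0.0 (shut) to 1.0 (fully open); "grasp_force": force on a finger pad.
Only numpy, scipy, OpenCV 4.12 (cv2) and the standard library are available. Lean on these libraries where they do the work, as an engineer would, in place of code of your own. Each camera call takes 0.05 s, during which the arm holds its last target. There are 200 camera calls.

TASK

The push-in wooden lid of the square white canister is stuck. Take it by its bar handle and, with its plug still in the mouth, rock it side to side until it comes free: first rock the blue-tabbed side up about 10 degrees, then rock the plain side up about 10 degrees, easing one seal at a time and never yanking it straight up so that both seals are forced together. Finish while still holding the lid, level and centred just clear of the canister, with the bottom of its plug about 2 cm above the rim, and leave the groceries around it alone.

Things in the scene. Friction and masses are not known exactly. Their poses are not given: they have to be found in the camera images.
- canister: Square white ceramic canister with a blue band, 104 mm square, 120 mm tall, fixed to the counter. Origin: centre of its underside; z up. The mouth, 74 mm square, opens at the rim, 120 mm up. A sprung rubber lip seal, sloping inward and up to a tip about 4 mm below the rim, runs in x along each of its +y and -y inner walls; none on the x sides. Its +y side is the side of the lid's blue tab.
- lid: Wooden push-in lid, about 0.3 kg. Origin: centre of the underside of its flange, which at the start rests on the rim, axes parallel to the canister's. Flange 96 mm square, 10 mm thick (z 0 to 10 mm). The plug below it, 62 x 60 mm, reaches to z = -27 mm and has, on its +y and -y sides, ribs of 3 mm radius along x at z = -12.5 and -23.5 mm, standing out to 35 mm from the centre line.
- handle (a point): Centre of the top of the lid's dark bar handle (z = 56 mm in the lid's frame). The bar runs along the lid's x: 64 mm long, 16 mm thick in y, 46 mm tall from the flange's top; grip it across y.
- blue_tab (a point): Blue tab, 60 x 18 mm, on top of the lid's +y edge: its centre, 38.5 mm from the lid's centre. The -y edge is plain. Rocking turns the lid about its x axis. Resting on the plain flange edge, the blue side's upper rib passes its seal at about 0.15 rad (9 degrees) of lean; rocked back over the caught blue side to the same lean the other way, the plain side passes both its ribs; rocking to level then frees the blue side.
- seal_blue (a joint): Lip seal on the canister's +y (blue tab) side: 0 at rest, grows to about 0.003 m while a rib of the lid forces it outward (about 10 to 15 N of lift on that side), then springs back to near 0 under the rib and keeps it from dropping back. The lid has 2 mm of sideways play in the mouth.
- seal_plain (a joint): The same for the seal on the canister's -y (plain) side.
- jam_red: Jam jar with red cap, 68 mm across, 95 mm tall, standing loose; origin at the centre of its underside. Leave alone.
- jam_green: Jam jar with green cap, 68 mm across, 95 mm tall, standing loose; origin at the centre of its underside. Leave alone.
- tin: Food tin with orange label, 72 mm across, 70 mm tall, standing loose; origin at the centre of its underside. Leave alone.
- cleaner: Yellow cleaner bottle, 72 mm across, 150 mm tall, standing loose; origin at the centre of its underside. Leave alone.

How it is judged:
On the way, in this order (a step that is already met when the one before it is completed fails the run):
1. the lid is rocked blue side up, by about 6 degrees or more, its plug still in the mouth (y of canister in the frame of lid below -0.012 m and z of lid in the frame of canister below 0.15 m), for 0.1 s.
2. then it is rocked plain side up, by about 6 degrees or more, its plug still in the mouth (y of canister in the frame of lid above 0.012 m and z of lid in the frame of canister below 0.15 m), for 0.1 s.
At the end, for the whole second after the job is handed in: The gripper still holds the lid, still and level within 8 degrees, centred over the canister within 20 mm, the bottom of its plug 5 to 40 mm above the rim, touching nothing but the fingers (z of lid in the frame of canister between 0.152 and 0.187 m and horizontal distance between lid and canister below 0.02 m and angle between lid's own z axis and vertical below 0.14 rad and contact force between the fingers and lid above 3 N and contact force between lid and canister below 0.2 N and linear speed of lid below 0.03 m/s); the arm keeps its last pose, push and grip.
It fails at once if the lid is yanked straight up: both seals forced outward by more than 2 mm at once (value of joint each of seal_blue, seal_plain above 0.002 m).
It fails at once if a grocery item is shifted by more than 20 mm (distance of any of jam_red, jam_green, tin, cleaner from where it was at the start of the episode above 0.02 m).
It also fails if it takes over 42 s, if anything falls off the work surface, if the arm or the gripper's body presses on something with over 40 N, if the wrist force passes 120 N, or if a joint passes its speed limit or range.

## Working session

There is one attempt and no reset: what is moved stays moved. The work goes in short steps, Python scripts to look and compute and a shell command to move; the robot and the scene stay as the last step left them, time stands still between calls to the robot, and variables do not carry over. Pictures are saved under pics/ and viewed, at most 10 in all, crops included, and the job is handed in when it is done.

```bash
mkdir -p pics
python3 - <<'E'
from bench import status,camera
import cv2,numpy as np
o=status.get_obs();print(o['time_s'],o['eef_pos'],o['eef_rot'],o['opening'])
a=[]
for n in('top','side'):
    c=camera(n);a.append(c['frame']);np.savez(f'{n}.npz',**c);print(n,c['fx'],c['cx'],c['cy'],np.round(c['extrinsics'],3).tolist())
    cv2.imwrite(f'pics/{n}0.png',c['frame'])
E
```

```text
0.0 [0.26045266 0.5120186  0.23040092] [-3.62854218e-04  2.33219743e-01  9.72423684e-01 -7.73569590e-04] 0.9975038508969087
top 621.7608612465776 322.55434569484026 237.6342918380095 [[-0.003, -0.994, 0.111, 0.503], [-1.0, 0.004, 0.002, 0.016], [-0.003, -0.111, -0.994, 1.293], [0.0, 0.0, 0.0, 1.0]]
side 547.9634323832051 320.3653802338409 230.3356759873676 [[-0.982, -0.147, 0.12, 0.477], [-0.19, 0.769, -0.611, 0.658], [-0.002, -0.622, -0.783, 0.925], [0.0, 0.0, 0.0, 1.0]]
```

View pics/top0.png

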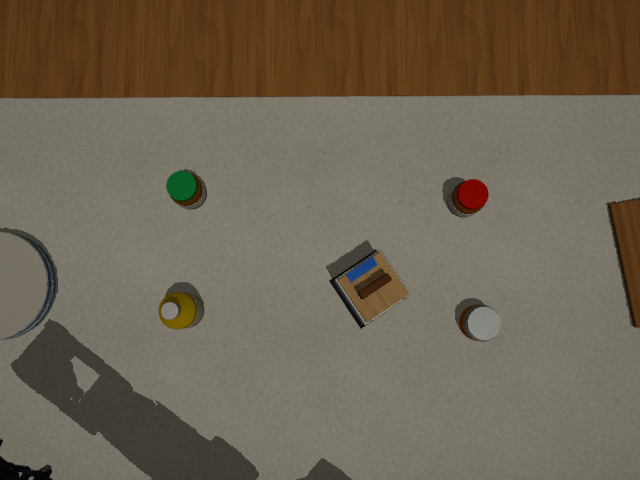

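View pics/side0.png

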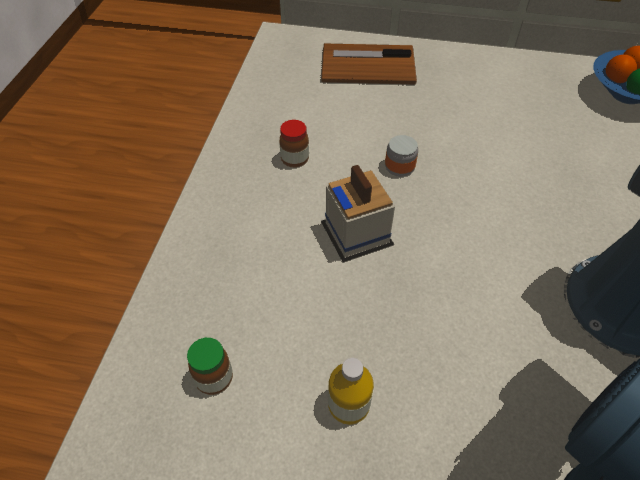

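The top view shows the lid at about (370,287), its handle at (374,285) and the blue tab at (362,270). The groceries stand well clear of it. Next I measure the lid.

```bash
cat > m.py <<'E'
import numpy as np,cv2
def pts(c):
    v,u=np.mgrid[:480,:640];d=c['depth']
    P=np.stack([(u-c['cx'])/c['fx']*d,(v-c['cy'])/c['fy']*d,d],-1)
    E=c['extrinsics'];return P@E[:3,:3].T+E[:3,3]
E
python3 - <<'E'
from m import *
for n in('top','side'):
    c=np.load(n+'.npz');P=pts(c);f=c['frame'].astype(int)
    near=(np.hypot(P[...,0]-.42,P[...,1]+.06)<.12)
    z=P[...,2]
    h=near&(z>.168)&(z<.185); b=near&(f[...,0]>f[...,2]+60)&(z>.12)&(z<.145); fl=near&(z>.122)&(z<.14)
    for k,m in(('handle',h),('tab',b),('flange',fl)):
        q=P[m]
        r=cv2.minAreaRect(q[:,:2].astype(np.float32)*1000)
        print(n,k,m.sum(),np.round(q.mean(0),4),np.round(np.median(q[:,2]),4),np.round(r[0],1),np.round(r[1],1),round(r[2],1))
E
```

```text
top handle 138 [ 0.5308 -0.0604  0.1753] 0.1752 [533.1 -62.3] [15.4 35.1] 32.5
top tab 0 [nan nan nan] nan [0. 0.] [0. 0.] 0.0
top flange 983 [ 0.5117 -0.0728  0.1295] 0.1295 [523.4 -74.7] [73.1 83.9] 33.1
side handle 113 [ 0.5303 -0.0554  0.1736] 0.1738 [533.2 -59.1] [16.2 37.2] 33.7
side tab 0 [nan nan nan] nan [0. 0.] [0. 0.] 0.0
side flange 640 [ 0.5103 -0.0632  0.1285] 0.1284 [524.8 -71.1] [70.4 81.6] 34.3<stdin>:10: RuntimeWarning: Mean of empty slice.
  ret = um.true_divide(
  return _methods._mean(a, axis=axis, dtype=dtype,
  ret = ret.dtype.type(ret / rcount)
```

My search window was off-centre and clipped the lid, so I re-centre it.

Run:
```python
from m import *
from scipy.spatial.transform import Rotation as R
from bench import status
for n in('top','side'):
    c=np.load(n+'.npz');P=pts(c);f=c['frame'].astype(int)
    near=(np.hypot(P[...,0]-.535,P[...,1]+.075)<.12)
    z=P[...,2]
    h=near&(z>.168)&(z<.185); b=near&(f[...,0]>f[...,2]+60)&(z>.12)&(z<.145); fl=near&(z>.122)&(z<.14)
    for k,m in(('handle',h),('tab',b),('flange',fl)):
        q=P[m]
        r=cv2.minAreaRect(q[:,:2].astype(np.float32)*1000)
        print(n,k,m.sum(),np.round(q.mean(0),4),np.round(np.median(q[:,2]),4),np.round(r[0],1),np.round(r[1],1),round(r[2],1))
o=status.get_obs();w=o['eef_rot'];print(R.from_quat([*w[1:],w[0]]).as_matrix().round(4).tolist())
```

```text
top handle 312 [ 0.541  -0.0741  0.1753] 0.1752 [540.9 -74.1] [15.5 63.3] 33.2
top tab 287 [ 0.5731 -0.0533  0.1313] 0.1314 [573.2 -53.4] [16.7 58.1] 33.4
top flange 2367 [ 0.5404 -0.0738  0.1297] 0.1297 [540.9 -74.6] [102.4 102.7] 33.1
side handle 235 [ 0.5403 -0.069   0.1737] 0.1738 [541.4 -71.9] [16.9 67.6] 33.6
side tab 204 [ 0.5731 -0.051   0.1301] 0.1301 [573.7 -51.5] [18.2 60.8] 33.9
side flange 1507 [ 0.5406 -0.0623  0.1287] 0.1286 [541.1 -71. ] [98.7 98.9] 32.2
[[-0.8912, 0.4536, -0.001], [0.4536, 0.8912, -0.0012], [0.0003, -0.0015, -1.0]]
```

```bash
python3 -m handwheel '[[[1,-5.2,-3.9,0,0,0,3],[1,-10.3,-7.9,0,0,0,6],[1,-15.5,-11.8,0,0,0,9],[1,-20.6,-15.8,0,0,0,12],[1,-25.8,-19.7,0,0,0,15],[1,-30.9,-23.6,0,0,0,18],[1,-36.1,-27.6,0,0,0,21],[1,-41.2,-31.5,0,0,0,24],[1,-46.4,-35.5,0,0,0,27],[1,-51.5,-39.4,0,0,0,29.8]]]'
cat > g.py <<'E'
import numpy as np,sys
from scipy.spatial.transform import Rotation as R
from bench import status
o=status.get_obs();w=o['eef_rot'];M=R.from_quat([*w[1:],w[0]]).as_matrix()
t=np.array([float(a) for a in sys.argv[1:4]])
L=np.array([[np.cos(.581),np.sin(.581),0],[0,0,0],[0,0,1]])
print('t',o['time_s'],'pos',np.round(o['eef_pos'],4),'tool shift cm',np.round(M.T@(t-o['eef_pos'])*100,2))
print('yawy',np.degrees(np.arctan2(M[1,1],M[0,1])),'zax',M[:,2].round(4),'F',np.round(o['wrist_force'],1),'T',np.round(o['torque'],2),'grip',o['grasp_force'],'open',o['opening'])
E
python3 g.py .541 -.073 .139
```

```text
time_s: 1.35
eef_pos: [0.5313, -0.0531, 0.2311]
eef_rot: [-0.0, 0.476, 0.879, 0.0]
wrist_force: [0.5, 0.2, -0.0]
opening: 1.001
grasp_force: 0.0
t 1.35 pos [ 0.5313 -0.0531  0.2311] tool shift cm [-2.2  -0.28  9.2 ]
yawy 33.10827844323205 zax [-2.e-04  3.e-04 -1.e+00] F [ 0.5  0.2 -0. ] T [ 0.1  -0.04 -0.02] grip 0.0 open 1.0011862822525504
```

```bash
python3 -m handwheel '[[[1,0,0,0,0,0,0],[1,0,0,0,0,0,0]]]' >/dev/null; python3 g.py .541 -.073 .139
```

```text
t 1.6 pos [ 0.5303 -0.0509  0.2306] tool shift cm [-2.45 -0.31  9.15]
yawy 33.19162402458666 zax [-1.6e-03  9.0e-04 -1.0e+00] F [0.9 0.5 0.2] T [ 0.02  0.01 -0.01] grip 0.0 open 0.9996859635729466
```

```bash
python3 -m handwheel '[[[1,-1.2,-0.15,1,0,0,0],[1,-2.45,-0.3,2,0,0,0],[1,-2.45,-0.3,4,0,0,0],[1,-2.45,-0.3,5.5,0,0,0],[1,-2.45,-0.3,5.5,0,0,0]]]' >/dev/null; python3 g.py .541 -.073 .139
python3 - <<'E'
from m import *
from bench import camera
c=camera('side');cv2.imwrite('pics/s1.png',cv2.resize(c['frame'][80:320,220:500],None,fx=2.5,fy=2.5))
E
```

```text
t 2.225 pos [ 0.5408 -0.0728  0.1745] tool shift cm [-0.04  0.01  3.55]
yawy 33.24887574392693 zax [-0.0033  0.0011 -1.    ] F [ 0.5  0.6 -0.1] T [0.   0.01 0.01] grip 0.0 open 1.0027928288645362
```

View pics/s1.png

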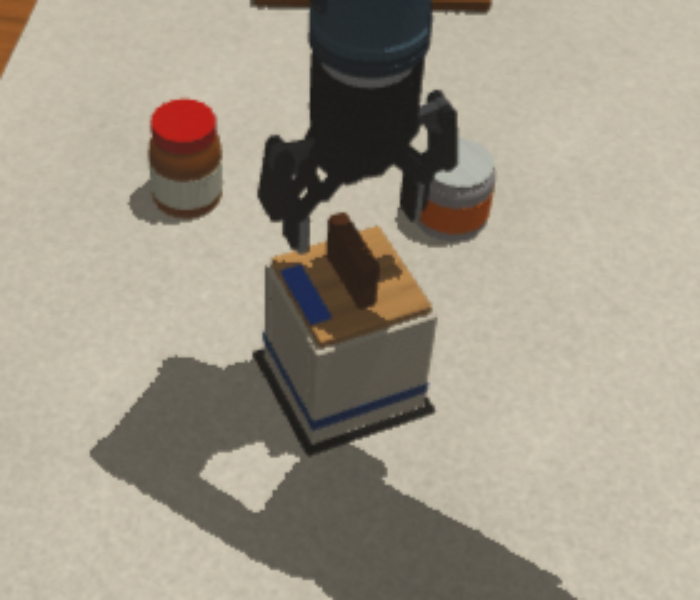

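The fingers straddle the bar, at about (345,255) in the crop, with one on each side. I descend and close.

```bash
python3 -m handwheel '[[[1,0,0,1.8,0,0,0],[1,0,0,3.4,0,0,0],[1,0,0,3.4,0,0,0],[-1,0,0,3.4,0,0,0],[-1,0,0,3.4,0,0,0],[-1,0,0,3.4,0,0,0],[-1,0,0,3.4,0,0,0],[-1,0,0,3.4,0,0,0],[-1,0,0,3.4,0,0,0],[-1,0,0,3.4,0,0,0]]]' ; python3 g.py .541 -.073 .139
```

```text
time_s: 3.52
eef_pos: [0.5422, -0.0734, 0.1428]
eef_rot: [0.0, 0.475, 0.88, 0.0]
wrist_force: [-0.5, 0.3, 4.7]
opening: 0.179
grasp_force: 59.5
t 3.525 pos [ 0.5422 -0.0734  0.1428] tool shift cm [ 0.1  -0.08  0.38]
yawy 33.229151267541674 zax [ 8.e-04 -3.e-04 -1.e+00] F [-0.5  0.3  4.7] T [0.02 0.11 0.01] grip 59.50736939907074 open 0.1786824736723474
```

Gripped at 59 N, opening consistent with the 16 mm bar. Now I rock the blue side up about the plain edge, in steps.

```bash
python3 -m handwheel '[[[-1,0,-0.05,-0.1,-1.25,0,0],[-1,0,-0.1,-0.2,-2.5,0,0],[-1,0,-0.18,-0.3,-3.75,0,0],[-1,0,-0.25,-0.4,-5,0,0],[-1,0,-0.25,-0.4,-5,0,0]]]' >/dev/null
cat > l.py <<'E'
import numpy as np
from scipy.spatial.transform import Rotation as R
from bench import status
o=status.get_obs();w=o['eef_rot'];M=R.from_quat([*w[1:],w[0]]).as_matrix()
ey=np.array([np.cos(.58),np.sin(.58),0]);ex=np.array([ey[1],-ey[0],0]);W=np.array([ex,ey,[0,0,1]])
Z=-W@M[:,2];p=W@(o['eef_pos']-[.5422,-.0734,.1428])*1000
# lid pose rel. start, lid origin = TCP + .0228 along tool z
q=W@(o['eef_pos']+.0228*M[:,2]-[.5422,-.0734,.12])*1000
print('t',o['time_s'],'lean',round(np.degrees(np.arctan2(-Z[1],Z[2])),2),'TCP d mm',p.round(1),'lid origin mm',q.round(1),'F',(W@o['wrist_force']).round(1),'T',(W@o['torque']).round(2),'grip',round(o['grasp_force']),'open',round(o['opening'],3))
th=np.arctan2(-Z[1],Z[2]);c,s=np.cos(th),np.sin(th)
f=lambda y,z:np.round([q[1]+y*c-z*s,q[2]+y*s+z*c],1)
print('blue U/L rib',f(32,-12.5),f(32,-23.5),'plain U/L',f(-32,-12.5),f(-32,-23.5),'flange edges b/p',f(48,0),f(-48,0))
E
python3 l.py
```

```text
t 4.15 lean 5.01 TCP d mm [-0.2 -3.5  3.8] lid origin mm [-0.2 -1.5  3.9] F [ 0.2 -2.5  6.6] T [-0.73 -0.03  0.11] grip 60 open 0.179
blue U/L rib [31.5 -5.8] [ 32.5 -16.7] plain U/L [-32.3 -11.4] [-31.3 -22.3] flange edges b/p [46.3  8.1] [-49.3  -0.3]
```

```bash
python3 -m handwheel '[[[-1,0,-0.06,-0.1,-1.3,0,0],[-1,0,-0.13,-0.2,-2.6,0,0],[-1,0,-0.19,-0.31,-4,0,0],[-1,0,-0.26,-0.42,-5.5,0,0],[-1,0,-0.26,-0.42,-5.5,0,0],[-1,0,-0.26,-0.42,-5.5,0,0]]]' >/dev/null; python3 l.py
```

```text
t 4.9 lean 10.49 TCP d mm [-0.2 -6.4  7.8] lid origin mm [-0.2 -2.3  8.2] F [-0.2 -2.9  8.1] T [-1.41  0.1   0.05] grip 60 open 0.181
blue U/L rib [31.5  1.7] [33.5 -9.1] plain U/L [-31.4 -10. ] [-29.4 -20.8] flange edges b/p [44.9 16.9] [-49.5  -0.6]
```

```bash
cat > v.py <<'E'
import sys
from m import *
from bench import camera
c=camera('side');P=pts(c);f=c['frame'].astype(int)
cv2.imwrite(f'pics/{sys.argv[1]}.png',cv2.resize(c['frame'][120:270,280:440],None,fx=4,fy=4))
a=P.reshape(-1,3)-[.5415,-.073,0]
ey=np.array([np.cos(.58),np.sin(.58),0]);ex=np.array([ey[1],-ey[0],0]);q=a@np.array([ex,ey,[0,0,1]]).T
F=f.reshape(-1,3);n=(abs(q[:,0])<.05)&(abs(q[:,1])<.055)
b=n&(F[:,0]>F[:,2]+60)&(q[:,2]>.11);print('tab',b.sum(),q[b].mean(0).round(4))
w=n&(F[:,2]>F[:,0]+35)&(F[:,2]>110)&(q[:,2]>.115)&(q[:,2]<.165);y,z=q[w,1],q[w,2]
for _ in range(3):
    k=np.polyfit(y,z,1);r=abs(np.polyval(k,y)-z)<.004;y,z=y[r],z[r]
print('wood lean',np.degrees(np.arctan(k[0])),'top z at centre',k[1],len(y))
E
python3 v.py a1
```

```text
tab 0 [nan nan nan]
wood lean 10.036955656160753 top z at centre 0.13700702130397646 257v.py:9: RuntimeWarning: Mean of empty slice.
  b=n&(F[:,0]>F[:,2]+60)&(q[:,2]>.11);print('tab',b.sum(),q[b].mean(0).round(4))
  ret = um.true_divide(
```

View pics/a1.png

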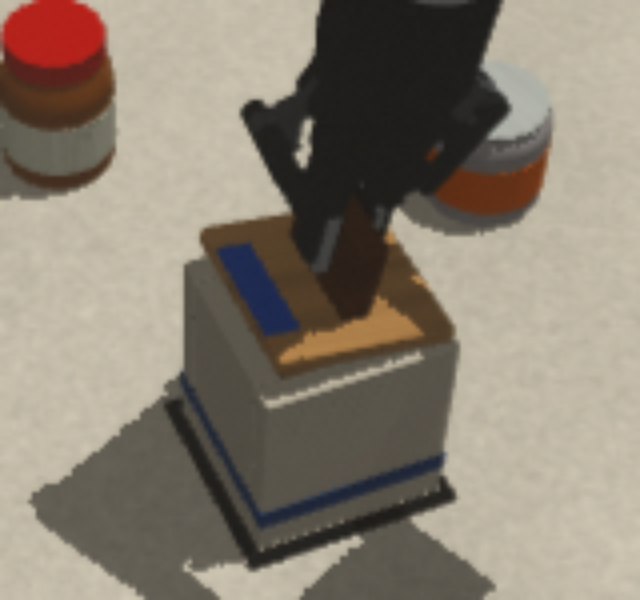

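The picture confirms about 10° of lean: the blue tab at (258,288) is raised and the plain edge rests on the rim. I ease back a little to see whether the blue rib catches on its seal.

```bash
python3 -m handwheel '[[[-1,0,0.04,0.09,1,0,0],[-1,0,0.08,0.18,2,0,0],[-1,0,0.11,0.26,3,0,0],[-1,0,0.11,0.26,3,0,0]]]' >/dev/null; python3 l.py
```

```text
t 5.45 lean 7.46 TCP d mm [-0.  -4.9  6.4] lid origin mm [-0.  -1.9  6.6] F [-2.5 -9.4 15.1] T [-1.11  0.53  0.19] grip 61 open 0.176
blue U/L rib [31.4 -1.7] [ 32.9 -12.6] plain U/L [-32. -10.] [-30.6 -20.9] flange edges b/p [45.7 12.8] [-49.5   0.3]
```

The blue side has caught: the upward reaction rose to 15 N. Next I work out the rock about the caught blue rib.

```bash
cat > w.py <<'E'
import sys,numpy as np
# pivot lid pt (y,z) mm, list of leans; shifts in tool axes (cm) from measured pose
from scipy.spatial.transform import Rotation as R
from bench import status
o=status.get_obs();w=o['eef_rot'];M=R.from_quat([*w[1:],w[0]]).as_matrix()
ey=np.array([np.cos(.58),np.sin(.58),0]);Z=-M[:,2]
t0=np.arctan2(-Z@ey,Z[2]);r=lambda t:np.array([[np.cos(t),-np.sin(t)],[np.sin(t),np.cos(t)]])
v=np.array([0,22.8])-np.array([float(a) for a in sys.argv[1:3]])
for a in sys.argv[3:]:
    t=np.radians(float(a));d=r(t0).T@((r(t)-r(t0))@v)/10
    print(a,'y',d[0].round(2),'z',(-d[1]).round(2),'rx',round(-np.degrees(t-t0),1))
E
python3 w.py 32 -12.5 6 4.5 3 1.5 0 -2 -4 -6 -8 -10 -11 -12
```

```text
6 y 0.09 z -0.08 rx 1.5
4.5 y 0.19 z -0.16 rx 3.0
3 y 0.28 z -0.24 rx 4.5
1.5 y 0.38 z -0.31 rx 6.0
0 y 0.49 z -0.39 rx 7.5
-2 y 0.62 z -0.48 rx 9.5
-4 y 0.77 z -0.57 rx 11.5
-6 y 0.91 z -0.65 rx 13.5
-8 y 1.06 z -0.73 rx 15.5
-10 y 1.21 z -0.8 rx 17.5
-11 y 1.28 z -0.83 rx 18.5
-12 y 1.36 z -0.86 rx 19.5
```

```bash
python3 -m handwheel '[[[-1,0,0.09,-0.08,1.5,0,0],[-1,0,0.19,-0.16,3,0,0],[-1,0,0.28,-0.24,4.5,0,0],[-1,0,0.38,-0.31,6,0,0],[-1,0,0.49,-0.39,7.5,0,0],[-1,0,0.49,-0.39,7.5,0,0]]]' >/dev/null; python3 l.py;  python3 w.py 32 -12.5 -2 -4 -6 -8 -10 -11 -12
```

```text
t 6.2 lean 0.05 TCP d mm [-0.1  0.4 11. ] lid origin mm [-0.1  0.4 11. ] F [-2.2 -4.7 13.6] T [-0.52  0.49  0.1 ] grip 61 open 0.181
blue U/L rib [32.4 -1.5] [ 32.5 -12.5] plain U/L [-31.6  -1.5] [-31.5 -12.5] flange edges b/p [48.4 11. ] [-47.6  11. ]
-2 y 0.13 z -0.11 rx 2.1
-4 y 0.26 z -0.22 rx 4.1
-6 y 0.39 z -0.32 rx 6.1
-8 y 0.53 z -0.41 rx 8.1
-10 y 0.67 z -0.5 rx 10.1
-11 y 0.74 z -0.55 rx 11.1
-12 y 0.81 z -0.59 rx 12.1
```

```bash
python3 -m handwheel '[[[-1,0,0.1,-0.08,1.5,0,0],[-1,0,0.19,-0.16,3,0,0],[-1,0,0.29,-0.24,4.5,0,0],[-1,0,0.39,-0.32,6.1,0,0],[-1,0,0.49,-0.38,7.5,0,0],[-1,0,0.49,-0.38,7.5,0,0]]]' >/dev/null; python3 l.py;  python3 w.py 32 -12.5 -9 -10 -11 -12 -13
```

```text
t 6.95 lean -7.42 TCP d mm [-0.   5.6 15.1] lid origin mm [-0.   2.6 15.3] F [-3.  -3.2 14.7] T [-0.4   0.51  0.02] grip 61 open 0.179
blue U/L rib [32.8 -1.2] [ 31.3 -12.1] plain U/L [-30.7   7. ] [-32.1  -3.9] flange edges b/p [50.2  9.1] [-45.   21.5]
-9 y 0.1 z -0.09 rx 1.6
-10 y 0.16 z -0.14 rx 2.6
-11 y 0.23 z -0.19 rx 3.6
-12 y 0.29 z -0.24 rx 4.6
-13 y 0.36 z -0.29 rx 5.6
```

```bash
python3 -m handwheel '[[[-1,0,0.06,-0.05,1,0,0],[-1,0,0.12,-0.1,2,0,0],[-1,0,0.19,-0.15,3,0,0],[-1,0,0.26,-0.2,4,0,0],[-1,0,0.26,-0.2,4,0,0],[-1,0,0.26,-0.2,4,0,0]]]' >/dev/null; python3 l.py; python3 v.py a2
```

```text
t 7.7 lean -11.46 TCP d mm [-0.   7.7 17. ] lid origin mm [-0.   3.2 17.5] F [-1.7 -3.6 16. ] T [-0.9   0.53  0.01] grip 61 open 0.18
blue U/L rib [32.1 -1.1] [ 29.9 -11.9] plain U/L [-30.7  11.6] [-32.9   0.8] flange edges b/p [50.2  7.9] [-43.9  27. ]
tab 83 [-0.0074  0.0435  0.14  ]
wood lean -11.12615299970202 top z at centre 0.14690206692600816 764
```

View pics/a2.png

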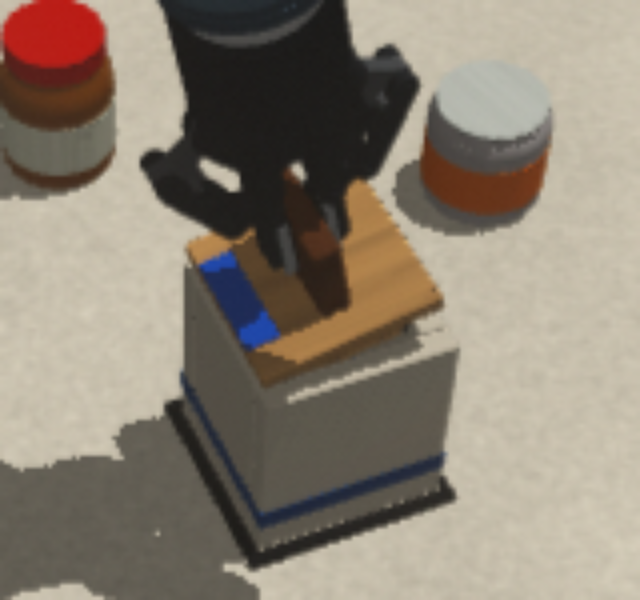

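The plain side is up 11°, with its flange edge at about (440,300) well off the rim and the plug still in the mouth. I now work out the rock to level about the plain lower rib.

```bash
python3 w.py -32 -23.5 -9 -7 -5 -3 -1.5 0 1.5 3 4
```

```text
-9 y -0.2 z -0.13 rx -2.5
-7 y -0.37 z -0.23 rx -4.5
-5 y -0.54 z -0.33 rx -6.5
-3 y -0.72 z -0.42 rx -8.5
-1.5 y -0.85 z -0.48 rx -10.0
0 y -0.98 z -0.54 rx -11.5
1.5 y -1.12 z -0.6 rx -13.0
3 y -1.26 z -0.65 rx -14.5
4 y -1.35 z -0.69 rx -15.5
```

```bash
python3 -m handwheel '[[[-1,0,-0.12,0,-1.5,0,0],[-1,0,-0.25,-0.06,-3,0,0],[-1,0,-0.37,-0.13,-4.5,0,0],[-1,0,-0.5,-0.2,-6,0,0],[-1,0,-0.63,-0.27,-7.5,0,0],[-1,0,-0.63,-0.27,-7.5,0,0]]]' >/dev/null; python3 l.py;python3 w.py -32 -23.5 -3 -2 -1 0 1 2 3 4
```

```text
t 8.5 lean -3.96 TCP d mm [-0.2  1.6 19.5] lid origin mm [-0.2  0.1 19.5] F [-0.1 -1.4  6.5] T [-0.8   0.01  0.05] grip 60 open 0.18
blue U/L rib [31.1  4.8] [30.4 -6.1] plain U/L [-32.7   9.3] [-33.5  -1.7] flange edges b/p [48.  16.2] [-47.8  22.8]
-3 y -0.08 z -0.05 rx -1.0
-2 y -0.16 z -0.11 rx -2.0
-1 y -0.24 z -0.16 rx -3.0
0 y -0.33 z -0.21 rx -4.0
1 y -0.41 z -0.26 rx -5.0
2 y -0.5 z -0.31 rx -6.0
3 y -0.58 z -0.35 rx -7.0
4 y -0.67 z -0.4 rx -8.0
```

```bash
python3 -m handwheel '[[[-1,0,-0.08,-0.05,-1,0,0],[-1,0,-0.15,-0.11,-2,0,0],[-1,0,-0.22,-0.16,-3,0,0],[-1,0,-0.3,-0.21,-4,0,0],[-1,0,-0.38,-0.26,-5,0,0],[-1,0,-0.46,-0.3,-6,0,0],[-1,0,-0.55,-0.35,-7,0,0],[-1,0,-0.55,-0.35,-7,0,0]]]' >/dev/null; python3 l.py
```

```text
t 9.5 lean 3.14 TCP d mm [-0.1 -2.8 23.3] lid origin mm [-0.1 -1.5 23.3] F [0.  1.7 4.6] T [-0.01 -0.03  0.01] grip 60 open 0.179
blue U/L rib [31.1 12.6] [31.7  1.6] plain U/L [-32.8   9.1] [-32.2  -1.9] flange edges b/p [46.4 25.9] [-49.5  20.7]
```

Torque has gone to zero, so both sides are free. I lift, level and centre the lid.

```bash
python3 -m handwheel '[[[-1,0,0.05,-0.3,0,0,0],[-1,0,0.1,-0.6,0,0,0],[-1,0,0.15,-1,0,0,0],[-1,0,0.25,-1.5,1,0,0],[-1,0,0.35,-2,2,0,0],[-1,0,0.41,-2.35,3.1,0,0],[-1,0,0.41,-2.35,3.1,0,0],[-1,0,0.41,-2.35,3.1,0,0],[-1,0,0.41,-2.35,3.1,0,0]]]' >/dev/null; python3 l.py; python3 v.py a3
```

```text
t 10.625 lean -0.12 TCP d mm [-0.4 -0.2 46.2] lid origin mm [-0.4 -0.3 46.2] F [-0.6  0.4 -3. ] T [-0.03  0.03  0.05] grip 59 open 0.182
blue U/L rib [31.7 33.7] [31.7 22.7] plain U/L [-32.3  33.8] [-32.3  22.8] flange edges b/p [47.7 46.1] [-48.3  46.3]
tab 0 [nan nan nan]v.py:9: RuntimeWarning: Mean of empty slice.
  b=n&(F[:,0]>F[:,2]+60)&(q[:,2]>.11);print('tab',b.sum(),q[b].mean(0).round(4))
  ret = um.true_divide(
Traceback (most recent call last):
  File "v.py", line 12, in <module>
    k=np.polyfit(y,z,1);r=abs(np.polyval(k,y)-z)<.004;y,z=y[r],z[r]
TypeError: expected non-empty vector for x
```

View pics/a3.png

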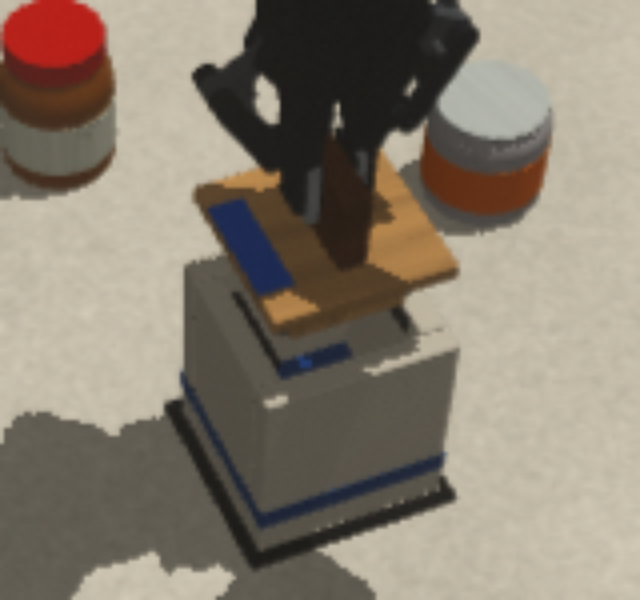

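The lid hangs level above the open mouth, with the mouth and its black seals visible around (320,340). Wrist force is -3 N, which is the lid's weight alone, and the plug is about 19 mm above the rim.

```bash
python3 -c "
from bench import ctrl
print(ctrl.hand_in())"
```

```text
the job is handed in; nothing more can be done
None
```

The lid was rocked free, blue side up about 10°, then plain side up about 11°, and handed in at 10.6 s. It was still gripped, level and centred, with its plug about 19 mm above the rim; I never read the seal joints, and the hand-in gave no verdict.

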